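# Clear the latched crop key on the seed counter

## Robot

A 6-joint arm with a two-finger parallel gripper is mounted at the origin on the work surface. World frame = base frame: x ahead of the robot, y to its left, z up, the work surface at z = 0. Lengths are in m, angles in degrees, forces in N, time in s.
With the tool pointing down it reaches from about 0.4 to 0.825 m from the base axis. Payload 7 kg.
Tool frame: the origin (TCP) lies at the very end of the fingers, on their centre line; the grasp point (between the pads) lies 19 mm behind it; x points along the fingers, z is the direction in which the jaws open and shut, and the axes are right-handed (so a half turn about x gives the same grasp; the last joint's range is limited). The gripper opens to 88 mm and grips with 3 to 60 N. Pads are 19 mm wide; open, the fingers measure 130 mm over their backs; the gripper's body (78 mm by 193 mm) begins 47 mm behind the grasp point.
Start: joints at [-52.706, 20.546, 0.682, 0, -70.136, -16.507], TCP at [0.24, -0.631, 0.227] pointing down, gripper open.
Joint ranges: [-176.03, 176.03], [-82.01, 121.73], [-58.28, 71.71], [-173.87, 95.51], [-174.79, -0.11], [-173.66, 173.66]. Speed limits (degrees/s): [136.94, 136.94, 172.46, 180, 180, 180].

## Interface

Orientations are given as [roll, pitch, yaw] about the fixed x, y, z axes, in that order (R = Rz(yaw) Ry(pitch) Rx(roll)).
In Python, from plant import * gives the robot as it stands.
- The arm moves only by the tool arm_command, never from a script. Its argument "commands" is one flat list of numbers, 5 for each row, row after row: the shift along the tool's x, y, z in mm, then the turn about the tool's x in degrees, then the opening in per cent of the stroke, from 0 (shut) to 100 (fully open). A call has 1 to 5 rows; each row shifts and turns the pose as measured when the row begins, along the tool's axes as they then stand; what a row does not reach is not made up. A row lasts 1/8 s, in which the tool goes at most 62.5 mm and 10.7 degrees, less where a joint would pass 70% of its speed; a pose out of reach is approached as far as the arm can. A call is refused whole if a number of a shift passes 62.5 or a number of a turn 10.7, either way. A call with a gripper value outside its range is refused whole. The fingers move at their own pace and stop on an object; the grip force is fixed at half the most. Time passes only in rows, so rows that do not move let the fingers close. It gives the time, the measured TCP pose, the force and the opening at its end, in the units of the state.
- get_obs(): the state, without advancing time (a new reading comes with each control period).
- snapshot(name): name is "side" or "top"; returns a dict with "frame" (420x560x3 uint8, blue, green, red), "fov_y" (degrees; the focal length in pixels is half the picture's height over the tangent of half this angle, whatever the lens; pixels are square), "cx", "cy" (the principal point, pixels), "dist" ([k1, k2, p1, p2, k3] as OpenCV has them; the pictures are not rectified), "world_to_cam" (4x4, takes a point from world to camera coordinates). Camera axes: x right, y up, looking along -z (the intrinsics and any distortion apply to the point x, -y, -z); pixel columns grow to the right and rows downward; lengths in m; the calibration is good to about 2 mm. A picture is of the moment at which its call begins. There is no depth.
- close_job(): hands the job in, once; it reports no verdict.
The state is a dict: "clock": time; "joint_pos": joint angles; "qvel": joint speeds; "tau": joint torques, N m; "tool_pos": TCP position; "orientation": TCP orientation; "force": force on the tool from outside, world axes, zero at the start; "moment": the same for the moment, N m; "opening": finger opening in m.
Only numpy, scipy, OpenCV 4.12 (cv2) and the standard library are available. Lean on these libraries where they do the work, as an engineer would, in place of code of your own. Each camera call takes 0.05 s, during which the arm holds its last target. There are 200 camera calls.

## Task

The last user left one of the seed counter's four crop keys latched down. Check the row by feel: with a fingertip tap each of the four keys lightly, one after another from the robot's left to its right, without clicking any of them, and lift the finger off; then press the one that was already down until it clicks and let it spring up, so that all four keys stand up. Never press any of the other three through to its click, pick nothing up, and leave the cup, the jar, the brush and the phone where they are.

Things in the scene. Friction and masses are not known exactly. Their poses are not given: they have to be found in the camera images.
- counter: seed counter, fixed: white case 236 (x) x 316 (y) x 80 mm high; origin at the centre of its underside, x to its back, y to its left seen from the robot. Feeder bowl (rim 139 mm high, 144 mm wide) centred at x 30, y 72 mm; low display and dial at the right rear. Key row at the front right on a black strip: centres at x = -60 mm, y = 0, -40, -80, -120 mm, the first being the leftmost.
- switch_a: one of four identical key switches; which stands in which place changes from run to run. Fixed; origin at the centre of its place on the key strip, 82 mm above the desk, z up; it does not move with the key. Its square ivory key cap, 22 x 22 mm, is centred above it: the flat top is 14 mm above the origin when up, 10 mm when latched, 7 mm at the click, 6 mm at its stop.
- switch_b: one of four identical key switches; which stands in which place changes from run to run. Fixed; origin at the centre of its place on the key strip, 82 mm above the desk, z up; it does not move with the key. Its square ivory key cap, 22 x 22 mm, is centred above it: the flat top is 14 mm above the origin when up, 10 mm when latched, 7 mm at the click, 6 mm at its stop.
- switch_c: one of four identical key switches; which stands in which place changes from run to run. Fixed; origin at the centre of its place on the key strip, 82 mm above the desk, z up; it does not move with the key. Its square ivory key cap, 22 x 22 mm, is centred above it: the flat top is 14 mm above the origin when up, 10 mm when latched, 7 mm at the click, 6 mm at its stop.
- switch_d: one of four identical key switches; which stands in which place changes from run to run. Fixed; origin at the centre of its place on the key strip, 82 mm above the desk, z up; it does not move with the key. Its square ivory key cap, 22 x 22 mm, is centred above it: the flat top is 14 mm above the origin when up, 10 mm when latched, 7 mm at the click, 6 mm at its stop.
- key_a (a joint): travel in m, straight down, of the key in switch_a: 0 up, about 0.004 when latched down, clicks at 0.007, stop at 0.008. It moves from about 1.3 N and clicks at about 4 N; under 3 N neither an up nor a latched key clicks. Pressed to the click and let go, an up key stays latched; a latched one is released and springs up by itself.
- key_b (a joint): travel in m, straight down, of the key in switch_b: 0 up, about 0.004 when latched down, clicks at 0.007, stop at 0.008. It moves from about 1.3 N and clicks at about 4 N; under 3 N neither an up nor a latched key clicks. Pressed to the click and let go, an up key stays latched; a latched one is released and springs up by itself.
- key_c (a joint): travel in m, straight down, of the key in switch_c: 0 up, about 0.004 when latched down, clicks at 0.007, stop at 0.008. It moves from about 1.3 N and clicks at about 4 N; under 3 N neither an up nor a latched key clicks. Pressed to the click and let go, an up key stays latched; a latched one is released and springs up by itself.
- key_d (a joint): travel in m, straight down, of the key in switch_d: 0 up, about 0.004 when latched down, clicks at 0.007, stop at 0.008. It moves from about 1.3 N and clicks at about 4 N; under 3 N neither an up nor a latched key clicks. Pressed to the click and let go, an up key stays latched; a latched one is released and springs up by itself.
- cup: loose clear plastic catching cup, 68 mm across the rim, 62 mm high, under the chute at the counter's left side; origin at the centre of its underside. To be left alone.
- jar: loose seed sample jar with a steel lid, 58 mm across, 85 mm high, at the counter's right side near the last key; origin at the centre of its underside. To be left alone.
- brush: loose bench brush, about 200 mm long, lying on the desk in front of the counter, below the keys; origin near its middle on the underside, its length along its x. To be left alone.
- phone: loose black phone, 150 (its x) x 73 x 8 mm, lying on the desk in front of the counter's left half; origin at the centre of its underside. To be left alone.

How it is judged (in metres and radians):
On the way, in this order (a step that is already met when the one before it is completed fails the run):
1. the first key from the robot's left is tapped with the fingers (over 0.5 N) (((contact force between the fingers and switch_a above 0.5 N and y of switch_a in the frame of counter between -0.02 and 0.02 m) or (contact force between the fingers and switch_b above 0.5 N and y of switch_b in the frame of counter between -0.02 and 0.02 m) or (contact force between the fingers and switch_c above 0.5 N and y of switch_c in the frame of counter between -0.02 and 0.02 m) or (contact force between the fingers and switch_d above 0.5 N and y of switch_d in the frame of counter between -0.02 and 0.02 m))), for 0.02 s.
2. the second key from the robot's left is tapped with the fingers (over 0.5 N) (((contact force between the fingers and switch_a above 0.5 N and y of switch_a in the frame of counter between -0.06 and -0.02 m) or (contact force between the fingers and switch_b above 0.5 N and y of switch_b in the frame of counter between -0.06 and -0.02 m) or (contact force between the fingers and switch_c above 0.5 N and y of switch_c in the frame of counter between -0.06 and -0.02 m) or (contact force between the fingers and switch_d above 0.5 N and y of switch_d in the frame of counter between -0.06 and -0.02 m))), for 0.02 s.
3. the third key from the robot's left is tapped with the fingers (over 0.5 N) (((contact force between the fingers and switch_a above 0.5 N and y of switch_a in the frame of counter between -0.1 and -0.06 m) or (contact force between the fingers and switch_b above 0.5 N and y of switch_b in the frame of counter between -0.1 and -0.06 m) or (contact force between the fingers and switch_c above 0.5 N and y of switch_c in the frame of counter between -0.1 and -0.06 m) or (contact force between the fingers and switch_d above 0.5 N and y of switch_d in the frame of counter between -0.1 and -0.06 m))), for 0.02 s.
4. the fourth key from the robot's left is tapped with the fingers (over 0.5 N) (((contact force between the fingers and switch_a above 0.5 N and y of switch_a in the frame of counter between -0.14 and -0.1 m) or (contact force between the fingers and switch_b above 0.5 N and y of switch_b in the frame of counter between -0.14 and -0.1 m) or (contact force between the fingers and switch_c above 0.5 N and y of switch_c in the frame of counter between -0.14 and -0.1 m) or (contact force between the fingers and switch_d above 0.5 N and y of switch_d in the frame of counter between -0.14 and -0.1 m))), for 0.02 s.
5. the fingers have left the keys after the fourth tap, and the latched key is still down (contact force between the fingers and switch_a below 0.05 N and contact force between the fingers and switch_b below 0.05 N and contact force between the fingers and switch_c below 0.05 N and contact force between the fingers and switch_d below 0.05 N and value of joint key_c above 0.002 m), for 0.1 s.
6. after all four taps, the key that was latched is released and springs fully up (value of joint key_c below 0.001 m), for 0.2 s.
At the end, for the whole second after the job is handed in: All four keys stand fully up (travel under 1 mm); the cup, jar, brush and phone are within 20 mm of where they stood, the cup and the jar upright (within 0.3 rad) (value of joint each of key_a, key_b, key_c, key_d below 0.001 m and distance of each of cup, jar, brush, phone from where it was at the start of the episode below 0.02 m and angle between each of cup, jar's own z axis and vertical below 0.3 rad); the robot touches nothing.
It fails at once if one of the three keys that were up is pressed through to its click (travel over 6.8 mm) (value of joint any of key_a, key_b, key_d above 0.0068 m).
It fails at once if the cup, jar, brush or phone is picked up, tipped over or pushed away (moved over 20 mm) (not (distance of each of cup, jar, brush, phone from where it was at the start of the episode below 0.02 m and angle between each of cup, jar's own z axis and vertical below 0.3 rad)).
It also fails if it takes over 48 s, if anything falls off the work surface, if the arm or the gripper's body presses on something with over 40 N, if the wrist force passes 120 N, or if a joint passes its speed limit or range.

## Working session

There is one attempt and no reset: what is moved stays moved. The work goes in short steps, Python scripts to look and compute and a tool call to move; the robot and the scene stay as the last step left them, time stands still between calls to the robot, and variables do not carry over. Pictures are saved under pics/ and viewed, about 8 in all and at most 12, crops included, and the job is handed in when it is done.

Besides the shell and the picture viewer there is one more tool, called after "Call:" as a command line: name --argument value ..., lists and objects as JSON in quotes. arm_command: Moves the arm, as the interface text tells. Its arguments: {"type":"object","properties":{"commands":{"type":"array"}},"required":["commands"]}

```bash
mkdir -p pics; python3 - <<'E'
from plant import *
import cv2
o=get_obs();print({k:o[k] for k in('clock','tool_pos','orientation','force','opening')})
for n in('top','side'):
    s=snapshot(n);cv2.imwrite(f'pics/{n}0.png',s['frame']);print(n,s['fov_y'],s['cx'],s['cy'],s['dist'],s['world_to_cam'])
E
```

```text
{'clock': 0.0, 'tool_pos': array([ 0.23936704, -0.63061187,  0.22563247]), 'orientation': array([  5.18674726,  89.90573452, 115.97033227]), 'force': array([-0.1238786 , -1.13097694,  0.61516307]), 'opening': 0.08812920305240374}
top 56.50271791471841 283.44051485418504 213.109503931356 [0.03176885 0.         0.         0.         0.        ] [[-0.00692592 -0.99996679  0.00429432  0.08967411]
 [ 0.99632916 -0.00653418  0.08535517 -0.57213877]
 [-0.08532427  0.00486972  0.99634133 -0.73535309]
 [ 0.          0.          0.          1.        ]]
side 49.10785997004939 282.32436907801326 213.18243146629106 [-0.12139004  0.          0.          0.          0.        ] [[-0.7440434  -0.66812306 -0.00331604  0.47437098]
 [ 0.51132417 -0.57260771  0.64083383 -0.31401247]
 [-0.43005465  0.47511261  0.76767246 -0.69613412]
 [ 0.          0.          0.          1.        ]]
```

View pics/top0.png

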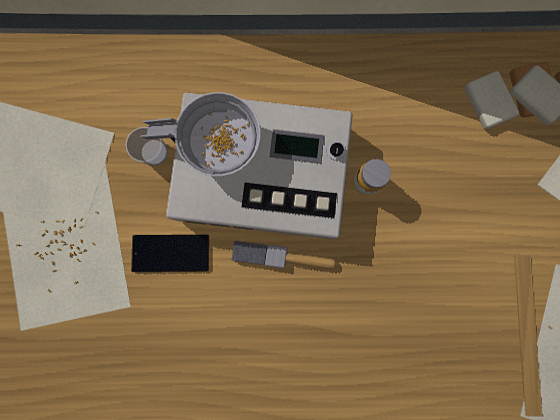

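View pics/side0.png

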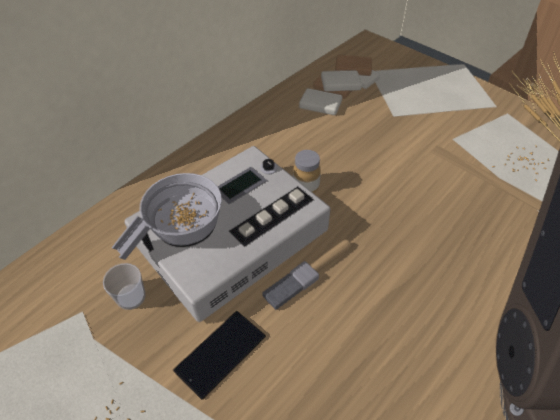

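The top view shows the counter at (168–352, 95–237) and the keys near (256,196), (278,198), (300,201), (322,203). The jar is at (373,176), the brush at (235–340, 255) and the phone at (170,253). The side view shows the keys near (246,230), (263,217), (280,206), (296,196). Next I measure the keys from both views.

```bash
cat > h.py <<'E'
from plant import *
import cv2, numpy as np
from scipy.spatial.transform import Rotation as Rn
def ray(s,uv):
    f=210/np.tan(np.radians(s['fov_y']/2));K=np.array([[f,0,s['cx']],[0,f,s['cy']],[0,0,1]])
    p=cv2.undistortPoints(np.array([[uv]],float),K,np.array(s['dist'],float))[0,0]
    M=np.array(s['world_to_cam']);R=M[:3,:3];return -R.T@M[:3,3],R.T@np.array([p[0],-p[1],-1])
def onz(s,uv,z):
    c,d=ray(s,uv);return c+d*(z-c[2])/d[2]
def tri(a,b):
    (c,d),(e,g)=a,b;t=np.linalg.lstsq(np.c_[d,-g],e-c,rcond=None)[0];p,q=c+d*t[0],e+g*t[1];return (p+q)/2,np.linalg.norm(p-q)
def toolR(o): return Rn.from_euler('xyz',o['orientation'],degrees=True).as_matrix()
E
python3 - <<'E'
from h import *
guess={'top':[(256,196),(278,198),(300,201),(322,203)],'side':[(246,230),(263,217),(280,206),(296,196)]}
S={};P={};ims=[]
for n in guess:
    s=S[n]=snapshot(n);f=s['frame'];P[n]=[]
    x0,y0,x1,y1=(235,175,345,225) if n=='top' else (222,180,318,250)
    g=cv2.cvtColor(f,cv2.COLOR_BGR2GRAY);ims.append(cv2.resize(f[y0:y1,x0:x1],None,fx=6,fy=6,interpolation=cv2.INTER_CUBIC)[:400,:570])
    for u,v in guess[n]:
        w=9; c=g[v-w:v+w+1,u-w:u+w+1]; m=(c>95).astype(np.uint8)
        k,l,st,ce=cv2.connectedComponentsWithStats(m); i=l[w,w]; p=ce[i]+[u-w,v-w]; P[n].append(p)
        print(n,p.round(1),st[i,2:],g[v,u],onz(s,p,.096).round(4))
for a,b in zip(P['top'],P['side']): print(*tri(ray(S['top'],a),ray(S['side'],b)))
cv2.imwrite('pics/crop.png',cv2.vconcat([cv2.copyMakeBorder(i,0,0,0,660-i.shape[1],0) if i.shape[1]<660 else i for i in [cv2.resize(ims[0],(570,258)),cv2.resize(ims[1],(570,330))]]))
for _ in range(3): o=get_obs();print(o['tool_pos'],o['force'],toolR(o).round(3).tolist())
E
```

```text
top [256.3 196.2] [ 19  19 243] 93 [0.5968 0.1339 0.096 ]
top [277.5 197.4] [ 13  14 144] 155 [0.5944 0.0964 0.096 ]
top [299.9 200.1] [ 13  13 146] 155 [0.5895 0.057  0.096 ]
top [322.3 202.8] [ 13  13 148] 157 [0.5843 0.0175 0.096 ]
side [246.5 229.2] [ 14  13 110] 126 [0.596  0.1406 0.096 ]
side [263.  216.9] [ 15  15 153] 159 [0.5936 0.1007 0.096 ]
side [278.6 204.6] [ 17  17 182] 158 [0.5922 0.0603 0.096 ]
side [295.8 195.4] [ 15  14 140] 160 [0.5837 0.0218 0.096 ]
[0.59924172 0.13556779 0.08802487] 0.003618644782920654
[0.59590167 0.09708362 0.09061921] 0.001990447748259317
[0.59131043 0.05820194 0.09464153] 0.0042363632122034665
[0.58575906 0.01757493 0.09084452] 0.0021642261769626485
[ 0.23941579 -0.63081785  0.22600292] [ 0.15765993 -0.385284   -0.34699291] [[-0.0, -0.935, -0.355], [0.001, -0.355, 0.935], [-1.0, 0.0, 0.001]]
[ 0.23941579 -0.63081785  0.22600292] [ 0.15765993 -0.385284   -0.34699291] [[-0.0, -0.935, -0.355], [0.001, -0.355, 0.935], [-1.0, 0.0, 0.001]]
[ 0.23941579 -0.63081785  0.22600292] [ 0.15765993 -0.385284   -0.34699291] [[-0.0, -0.935, -0.355], [0.001, -0.355, 0.935], [-1.0, 0.0, 0.001]]
```

View pics/crop.png

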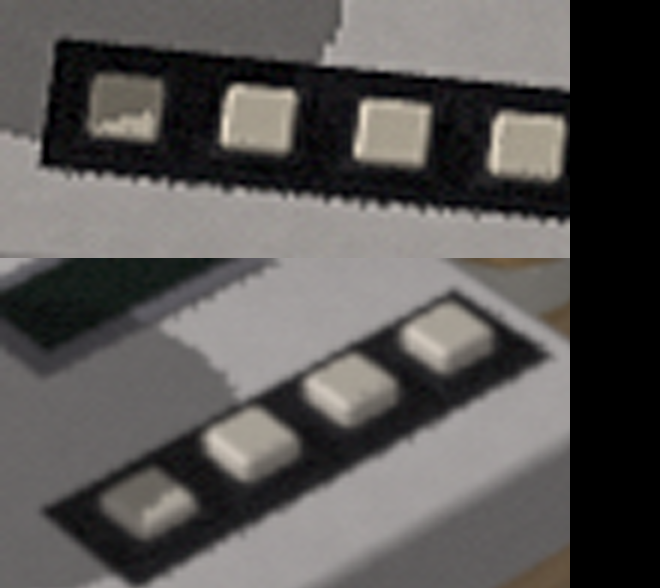

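```bash
cat >> h.py <<'E'
def plan(goal,az,n):
    # rows (tool mm x,y,z, turn) to goal with jaw axis azimuth az (deg), in n equal rows
    o=get_obs();R=toolR(o);a=np.degrees(np.arctan2(R[1,2],R[0,2]));t=-((az-a+180)%360-180)/n
    D=(np.array(goal)-o['tool_pos'])/n*1000
    for i in range(n):
        print(np.round(R.T@D,1).tolist(),round(t,1)); R=R@Rn.from_euler('x',t,degrees=True).as_matrix()
E
python3 -c "
from h import *
plan((.6,.1365,.2),172.7,16)"
```

```text
[1.7, -38.1, 36.8] -3.9
[1.7, -40.5, 34.2] -3.9
[1.7, -42.7, 31.4] -3.9
[1.7, -44.7, 28.4] -3.9
[1.7, -46.5, 25.3] -3.9
[1.7, -48.1, 22.1] -3.9
[1.7, -49.5, 18.8] -3.9
[1.7, -50.7, 15.5] -3.9
[1.7, -51.6, 12.0] -3.9
[1.7, -52.3, 8.5] -3.9
[1.7, -52.8, 4.9] -3.9
[1.7, -53.0, 1.4] -3.9
[1.7, -52.9, -2.2] -3.9
[1.7, -52.7, -5.8] -3.9
[1.7, -52.2, -9.3] -3.9
[1.7, -51.4, -12.8] -3.9
```

Call:
arm_command --commands '[1,-38,37,-4,0,1,-40,34,-4,0,1,-43,31,-4,0,1,-45,28,-4,0,1,-46,25,-4,0]'

```text
clock: 0.82
tool_pos: [0.3514, -0.3873, 0.2185]
orientation: [1.1, 89.8, 132.2]
force: [1.6, -0.8, 0.1]
opening: 0.043
```

Call:
arm_command --commands '[1,-48,22,-4,0,1,-49,19,-4,0,1,-51,15,-4,0,1,-52,12,-4,0,1,-52,8,-4,0]'

```text
clock: 1.45
tool_pos: [0.4606, -0.137, 0.2147]
orientation: [-61.1, 89.8, 90.6]
force: [1.9, -0.9, 0.4]
opening: 0.0007
```

```bash
python3 -c "
from h import *
print(get_obs())
plan((.6,.1365,.19),172.7,6)"
```

```text
{'clock': 1.45, 'joint_pos': array([  6.82489783,   2.49767365, -23.97035423,  -0.16778752,
       -63.51572959, -35.01187158]), 'qvel': array([ 50.48216756,   3.25268703,   2.39596208,   0.13280581,
         0.99037335, -17.25075562]), 'tau': array([ -5.43154344, -33.22119355,  26.87729001,   6.40650138,
        -0.20269461,   0.45250688]), 'tool_pos': array([ 0.4606307 , -0.1370401 ,  0.21466023]), 'orientation': array([-61.12307352,  89.84893431,  90.61514878]), 'force': array([ 1.91498863, -0.90779501,  0.39239731]), 'moment': array([-0.04998721, -0.13878779, -0.0133166 ]), 'opening': 0.0006733999861468588}
[4.2, -51.1, 1.1] -3.5
[4.2, -51.1, -2.0] -3.5
[4.2, -50.9, -5.1] -3.5
[4.2, -50.5, -8.2] -3.5
[4.2, -49.9, -11.3] -3.5
[4.2, -49.1, -14.3] -3.5
```

Call:
arm_command --commands '[2,-51,1,-4,0,2,-51,-2,-3,0,4,-51,-5,-4,0,4,-50,-8,-3,0,4,-50,-11,-4,0]'

```text
clock: 2.08
tool_pos: [0.5765, 0.1004, 0.2002]
orientation: [-117.5, 89.8, 53.0]
force: [0.1, -0.5, -0.1]
opening: 0.0006
```

Call:
arm_command --commands '[4,-40,-14,-3,0,0,0,0,0,0]'

```text
clock: 2.33
tool_pos: [0.5982, 0.1419, 0.1947]
orientation: [-107.8, 89.8, 65.9]
force: [-1.8, -0.8, 0.4]
opening: 0.0005
```

```bash
python3 -c "
from h import *
print(get_obs()['tool_pos'],get_obs()['force'])
plan((.6,.1365,.13),172.7,3)"
```

```text
[0.59815109 0.14190415 0.19473578] [-1.83811673 -0.76908533  0.43505932]
[21.6, 1.8, -0.8] 0.4
[21.6, 1.8, -0.8] 0.4
[21.6, 1.8, -0.8] 0.4
```

Call:
arm_command --commands '[22,2,-1,0,0,22,2,-1,0,0,22,2,-1,1,0,0,0,0,0,0,0,0,0,0,0]'

```text
clock: 2.95
tool_pos: [0.5999, 0.1342, 0.1282]
orientation: [-111.4, 89.8, 61.3]
force: [-0.2, 0.1, 0.4]
opening: 0.0002
```

```bash
python3 - <<'E'
from h import *
o=get_obs();print(o['tool_pos'],o['force'],toolR(o).round(3).tolist())
a=snapshot('top')['frame'][150:250,220:360];b=snapshot('side')['frame'][150:270,200:340]
cv2.imwrite('pics/c2.png',np.hstack([cv2.resize(a,(400,286),interpolation=2),cv2.resize(b,(400,286),interpolation=2)]))
print(get_obs()['force'],get_obs()['tool_pos'])
E
```

```text
[0.59986307 0.13421671 0.12820387] [-0.15969279  0.08648736  0.4202708 ] [[0.001, -0.127, -0.992], [0.003, -0.992, 0.127], [-1.0, -0.003, -0.001]]
[0.82805236 0.59269741 0.28562033] [0.59983346 0.1344226  0.12824998]
```

View pics/c2.png

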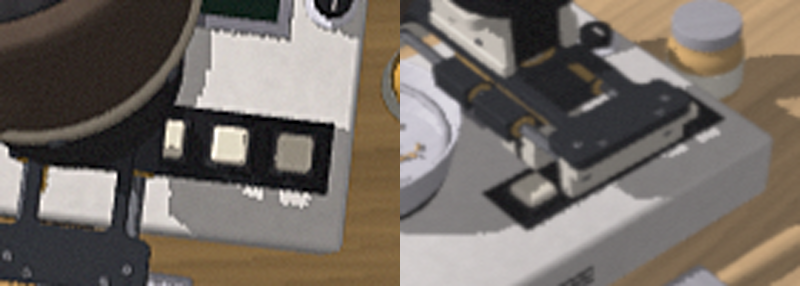

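Top half: the gripper covers key 1 and the jaw axis is square to the row. Side half: key 1 shows at about (530,190) of the crop, with the finger above it. Before descending I project the TCP into the side view to confirm what I see.

```bash
python3 - <<'E'
from h import *
s=snapshot('side');M=s['world_to_cam'];f=210/np.tan(np.radians(s['fov_y']/2));K=np.array([[f,0,s['cx']],[0,f,s['cy']],[0,0,1]])
F=np.diag([1,-1,-1]);im=cv2.resize(s['frame'][120:270,180:340],None,fx=4,fy=4,interpolation=2)
o=get_obs();R=toolR(o);t=o['tool_pos']
for d in [(0,0,0),(-66,0,0),(-66,0,97),(-66,0,-97),(0,0,21),(0,0,-21),(0,9.5,0)]:
    p=t+R@np.array(d)/1000
    u=cv2.projectPoints(p[None],cv2.Rodrigues(F@M[:3,:3])[0],F@M[:3,3],K,np.array(s['dist'],float))[0][0,0];print(d,u.round(1))
    q=((u-[180,120])*4).astype(int);cv2.circle(im,tuple(int(v) for v in q),4,(0,0,255),2)
cv2.imwrite('pics/c3.png',im)
E
```

```text
(0, 0, 0) [246.2 214.4]
(-66, 0, 0) [243.7 188.3]
(-66, 0, 97) [283.  223.8]
(-66, 0, -97) [209.4 157.1]
(0, 0, 21) [253.8 221.6]
(0, 0, -21) [238.8 207.4]
(0, 9.5, 0) [250.5 211.7]
```

View pics/c3.png

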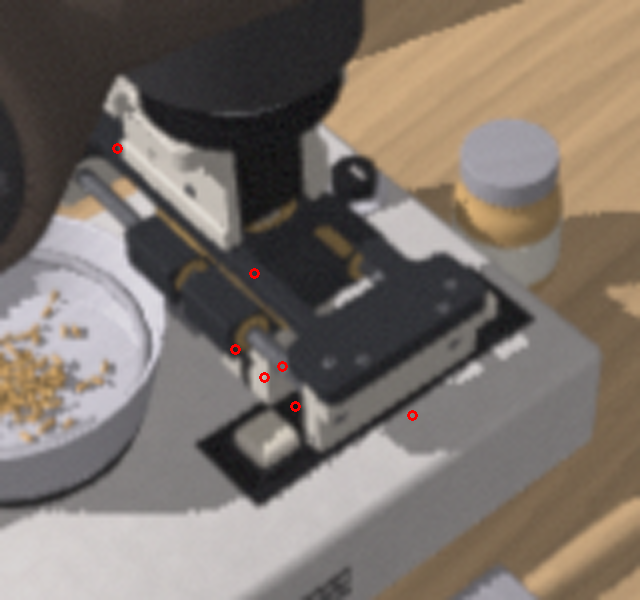

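Call:
arm_command --commands '[12,-2,0,0,0,12,0,0,0,0,2,0,0,0,0,0,0,0,0,0]'

```text
clock: 3.6
tool_pos: [0.6003, 0.137, 0.101]
orientation: [-117.9, 89.8, 54.8]
force: [0.2, 0.6, -0.7]
opening: 0.0001
```

Call:
arm_command --commands '[2,0,0,0,0,0,0,0,0,0]'

```text
clock: 3.85
tool_pos: [0.6005, 0.1371, 0.0991]
orientation: [-120.6, 89.7, 52.1]
force: [-1.0, -0.5, -0.6]
opening: 0.0002
```

Call:
arm_command --commands '[2,0,0,0,0,0,0,0,0,0]'

```text
clock: 4.1
tool_pos: [0.6007, 0.1372, 0.0972]
orientation: [-123.4, 89.7, 49.4]
force: [-0.7, -0.3, 0.5]
opening: 0.0004
```

Call:
arm_command --commands '[2,0,0,0,0,0,0,0,0,0]'

```text
clock: 4.35
tool_pos: [0.6008, 0.1372, 0.0952]
orientation: [-124.3, 89.7, 48.4]
force: [-0.0, -0.2, 0.1]
opening: 0.0005
```

Call:
arm_command --commands '[1,0,0,0,0,0,0,0,0,0]'

```text
clock: 4.6
tool_pos: [0.6008, 0.1372, 0.0942]
orientation: [-124.2, 89.7, 48.5]
force: [0.1, -0.6, -0.8]
opening: 0.0005
```

Call:
arm_command --commands '[1,0,0,0,0,0,0,0,0,0]'

```text
clock: 4.85
tool_pos: [0.6008, 0.1372, 0.0931]
orientation: [-124.5, 89.7, 48.2]
force: [-1.0, -0.4, 0.8]
opening: 0.0005
```

Call:
arm_command --commands '[1,0,0,0,0,0,0,0,0,0]'

```text
clock: 5.1
tool_pos: [0.601, 0.1373, 0.0925]
orientation: [-127.7, 89.7, 45.1]
force: [-0.5, -0.4, 1.2]
opening: 0.0004
```

Call:
arm_command --commands '[1,0,0,0,0,0,0,0,0,0]'

```text
clock: 5.35
tool_pos: [0.6009, 0.1372, 0.0918]
orientation: [-128.6, 89.7, 44.1]
force: [-1.1, -0.7, 2.4]
opening: 0.0004
```

Call:
arm_command --commands '[0,0,0,0,0]'

```text
clock: 5.48
tool_pos: [0.6009, 0.1373, 0.0918]
orientation: [-128.6, 89.7, 44.1]
force: [-0.7, 0.8, 2.0]
opening: 0.0003
```

Call:
arm_command --commands '[0,0,0,0,0]'

```text
clock: 5.6
tool_pos: [0.601, 0.1373, 0.0919]
orientation: [-129.0, 89.7, 43.7]
force: [-1.3, -0.5, 2.9]
opening: 0.0006
```

Key 1 makes contact only near z = 92 mm, at about 2.4 N steady, so it is the latched one. On to key 2.

Call:
arm_command --commands '[-15,0,0,0,0,0,40,0,0,0,0,0,0,0,0,8,0,0,0,0,0,0,0,0,0]'

```text
clock: 6.22
tool_pos: [0.597, 0.0977, 0.1011]
orientation: [-136.3, 89.5, 36.5]
force: [-0.0, -1.0, -0.4]
opening: 0.0004
```

```bash
python3 -c "
from h import *
plan((.5955,.0972,.0975),172.7,1)"
```

```text
[3.6, 0.7, 1.5] 0.1
```

Call:
arm_command --commands '[3,1,1,0,0,0,0,0,0,0]'

```text
clock: 6.48
tool_pos: [0.5959, 0.0976, 0.0976]
orientation: [-136.1, 89.6, 36.8]
force: [-0.0, 0.2, -0.7]
opening: 0.0002
```

Call:
arm_command --commands '[2,0,0,0,0,0,0,0,0,0]'

```text
clock: 6.72
tool_pos: [0.5962, 0.0979, 0.0957]
orientation: [-138.8, 89.6, 34.1]
force: [-0.3, -1.4, 1.6]
opening: 0.0006
```

Call:
arm_command --commands '[1,0,0,0,0,0,0,0,0,0]'

```text
clock: 6.98
tool_pos: [0.5962, 0.0979, 0.0949]
orientation: [-139.2, 89.6, 33.7]
force: [0.1, 0.5, 1.4]
opening: 0.0003
```

Call:
arm_command --commands '[0.5,0,0,0,0,0,0,0,0,0]'

```text
clock: 7.22
tool_pos: [0.5962, 0.0979, 0.0945]
orientation: [-139.3, 89.5, 33.6]
force: [-0.7, -1.1, 2.5]
opening: 0.0001
```

Call:
arm_command --commands '[0,0,0,0,0]'

```text
clock: 7.35
tool_pos: [0.5962, 0.0979, 0.0946]
orientation: [-139.3, 89.5, 33.6]
force: [-1.1, -0.5, 1.3]
opening: 0.0004
```

Call:
arm_command --commands '[-11,0,0,0,0,0,40,0,0,0,0,0,0,0,0,4,0,0,0,0,0,0,0,0,0]'

```text
clock: 7.98
tool_pos: [0.5921, 0.0583, 0.1034]
orientation: [-141.9, 89.4, 31.0]
force: [0.0, -0.3, -1.0]
opening: 0.0004
```

```bash
python3 -c "
from h import *
plan((.590,.0575,.0975),172.7,1)"
```

```text
[5.9, 1.1, 2.0] 0.3
```

Key 2 is up (contact near 96 mm, about 1.7 N). Key 3 next.

Call:
arm_command --commands '[6,1,2,0,0,0,0,0,0,0]'

```text
clock: 8.22
tool_pos: [0.5899, 0.0584, 0.0968]
orientation: [-142.0, 89.4, 31.0]
force: [-0.1, -0.1, -0.9]
opening: 0.0002
```

Call:
arm_command --commands '[2,0,0,0,0,0,0,0,0,0]'

```text
clock: 8.48
tool_pos: [0.5903, 0.0586, 0.0949]
orientation: [-144.8, 89.4, 28.2]
force: [-0.5, -0.8, 1.1]
opening: 0.0008
```

Call:
arm_command --commands '[1,0,0,0,0,0,0,0,0,0]'

```text
clock: 8.72
tool_pos: [0.5903, 0.0586, 0.0941]
orientation: [-145.0, 89.4, 28.0]
force: [-0.7, -0.2, 2.2]
opening: 0.0002
```

Call:
arm_command --commands '[0.5,0,0,0,0,0,0,0,0,0]'

```text
clock: 8.98
tool_pos: [0.5903, 0.0586, 0.0937]
orientation: [-145.0, 89.4, 28.0]
force: [-0.5, -0.8, 1.4]
opening: 0.0003
```

Call:
arm_command --commands '[0,0,0,0,0]'

```text
clock: 9.1
tool_pos: [0.5903, 0.0586, 0.0937]
orientation: [-144.8, 89.4, 28.2]
force: [-0.5, 0.6, 2.3]
opening: 0.0008
```

Key 3 is up. Key 4.

Call:
arm_command --commands '[-11,0,0,0,0,0,40,0,0,0,0,0,0,0,0,4,0,0,0,0,0,0,0,0,0]'

```text
clock: 9.72
tool_pos: [0.5861, 0.019, 0.1023]
orientation: [-145.6, 89.3, 27.5]
force: [0.1, 0.1, 0.3]
opening: 0.0001
```

```bash
python3 -c "
from h import *
plan((.585,.018,.0975),172.7,1)"
```

```text
[4.8, 1.2, 1.0] 0.4
```

Call:
arm_command --commands '[5,1,1,0,0,0,0,0,0,0]'

```text
clock: 9.98
tool_pos: [0.585, 0.0189, 0.0969]
orientation: [-145.2, 89.3, 27.9]
force: [0.1, 0.5, -0.1]
opening: 0.0005
```

Call:
arm_command --commands '[2,0,0,0,0,0,0,0,0,0]'

```text
clock: 10.22
tool_pos: [0.5853, 0.0191, 0.0949]
orientation: [-147.5, 89.3, 25.7]
force: [-0.4, -0.9, 0.5]
opening: 0.0003
```

Call:
arm_command --commands '[1,0,0,0,0,0,0,0,0,0]'

```text
clock: 10.48
tool_pos: [0.5853, 0.0191, 0.0941]
orientation: [-148.0, 89.3, 25.2]
force: [-0.7, -0.1, 1.7]
opening: 0.0005
```

Call:
arm_command --commands '[0.5,0,0,0,0,0,0,0,0,0]'

```text
clock: 10.72
tool_pos: [0.5854, 0.0191, 0.0938]
orientation: [-147.9, 89.3, 25.3]
force: [-0.7, -0.6, 1.5]
opening: 0.0005
```

Call:
arm_command --commands '[0,0,0,0,0]'

```text
clock: 10.85
tool_pos: [0.5854, 0.0191, 0.0938]
orientation: [-147.7, 89.3, 25.5]
force: [0.3, 0.5, 2.1]
opening: 0.0005
```

Key 4 is up as well. I lift off, go back over key 1 and check.

Call:
arm_command --commands '[-20,0,0,0,0,0,0,0,0,0,0,-60,0,0,0,0,-60,0,0,0,0,0,0,0,0]'

```text
clock: 11.48
tool_pos: [0.5991, 0.1405, 0.1123]
orientation: [-141.6, 89.4, 31.4]
force: [-0.6, -1.2, 0.2]
opening: 0.0001
```

```bash
python3 -c "
from h import *
plan((.6005,.137,.095),172.7,2)"
```

```text
[8.7, 1.7, -0.8] 0.1
[8.7, 1.7, -0.8] 0.1
```

Call:
arm_command --commands '[8,2,-1,0,0,8,2,-1,0,0,0,0,0,0,0]'

```text
clock: 11.85
tool_pos: [0.5994, 0.1345, 0.0931]
orientation: [-135.7, 89.6, 37.2]
force: [-0.5, -0.8, 0.0]
opening: 0.0002
```

Call:
arm_command --commands '[3,0,0,0,0,2,0,0,0,0,0,0,0,0,0]'

```text
clock: 12.22
tool_pos: [0.5999, 0.1339, 0.089]
orientation: [-135.1, 89.5, 37.8]
force: [-2.4, 2.1, 4.3]
opening: 0.0005
```

Call:
arm_command --commands '[2,0,0,0,0,0,0,0,0,0]'

```text
clock: 12.48
tool_pos: [0.5999, 0.1339, 0.0885]
orientation: [-137.7, 89.4, 35.2]
force: [-3.6, 0.7, 3.3]
opening: 0.0006
```

Call:
arm_command --commands '[2,0,0,0,0,0,0,0,0,0]'

```text
clock: 12.72
tool_pos: [0.6, 0.1339, 0.0887]
orientation: [-141.4, 89.4, 31.5]
force: [-2.3, 1.0, 4.4]
opening: 0.0
```

Call:
arm_command --commands '[4,0,0,0,0]'

```text
clock: 12.85
tool_pos: [0.6003, 0.1339, 0.0875]
orientation: [-146.6, 89.3, 26.4]
force: [-17.0, 1.4, 40.6]
opening: 0.0002
```

Call:
arm_command --commands '[-4,0,0,0,0,-10,0,0,0,0,-50,0,0,0,0,-50,0,0,0,0,0,0,0,0,0]'

```text
clock: 13.48
tool_pos: [0.599, 0.1324, 0.2059]
orientation: [-153.5, 89.4, 19.5]
force: [-0.3, 0.2, -1.4]
opening: 0.0006
```

Call:
arm_command --commands '[-20,60,0,0,0,0,60,0,0,0,0,60,0,0,0,0,60,0,0,0,0,60,0,0,0]'

```text
clock: 14.1
tool_pos: [0.5616, -0.1689, 0.2225]
orientation: [-153.4, 89.4, 20.0]
force: [1.4, -1.0, -0.1]
opening: 0.0007
```

Call:
arm_command --commands '[0,60,0,0,0,0,50,0,0,0,0,0,0,0,0,0,0,0,0,0]'

```text
clock: 14.6
tool_pos: [0.5452, -0.2859, 0.2188]
orientation: [-131.3, 89.7, 41.7]
force: [0.1, 0.2, 0.4]
opening: 0.0004
```

```bash
python3 - <<'E'
from h import *
o=get_obs();print(o['clock'],o['tool_pos'],o['force'])
f={n:snapshot(n)['frame'] for n in('top','side')}
old=cv2.imread('pics/side0.png');c=lambda i:cv2.resize(i[180:250,222:318],(396,289),interpolation=2)
cv2.imwrite('pics/end.png',np.vstack([np.hstack([c(old),c(f['side'])]),np.hstack([cv2.resize(f['top'],(396,297)),cv2.resize(f['side'],(396,297))])]))
for n in f: # anything moved? diff around loose objects
    d=cv2.absdiff(cv2.imread(f'pics/{n}0.png'),f[n]).max(2)
    for k,(x0,y0,x1,y1) in ({'cup':(125,120,172,168),'jar':(352,155,395,197),'brush':(228,240,345,272),'phone':(128,230,212,275),'k1':(246,186,267,206)} if n=='top' else {'cup':(100,262,145,308),'jar':(290,148,325,190),'brush':(260,238,358,310),'phone':(172,310,270,398),'k1':(234,216,258,242),'k2':(254,207,273,228),'k3':(272,195,290,216),'k4':(288,185,306,206)}).items(): print(n,k,round(d[y0:y1,x0:x1].mean(),1),(d[y0:y1,x0:x1]>40).sum())
E
```

```text
14.6 [ 0.54518821 -0.28590915  0.21877411] [0.13014826 0.23522219 0.35207276]
top cup 2.9 0
top jar 3.2 0
top brush 3.2 0
top phone 6.4 0
top k1 11.7 17
side cup 1.6 0
side jar 1.6 0
side brush 1.7 0
side phone 2.9 0
side k1 9.1 38
side k2 2.5 0
side k3 2.2 0
side k4 2.1 0
```

View pics/end.png

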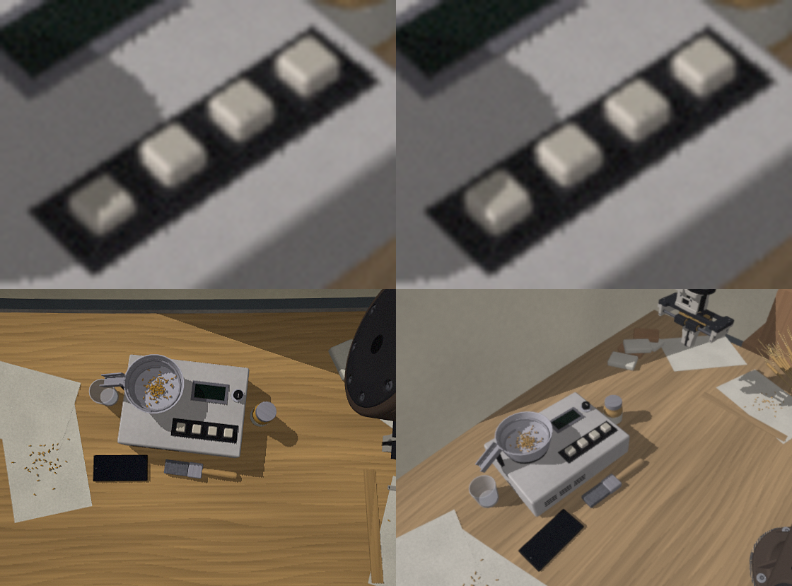

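The before and after side crops show key 1 changed: its side face is now as tall as the others', so it stands up. Keys 2–4 and all the loose objects are unchanged, and the arm is clear. I'm handing the job in.

```bash
python3 -c "
from plant import *
close_job()"
```

```text
the job is handed in; nothing more can be done
```

The job is done and handed in at about 14.7 s on the clock: all four keys now look up, though I got no verdict back.

**Taps:** I tapped the keys from left to right with the shut fingertips, at about 2 N each. Key 1 gave contact only near 92 mm above the desk, so it was the latched one. Keys 2, 3 and 4 gave contact near 96 mm, so they were up. None of those three was pressed more than about 2.3 mm.

**Release:** After lifting off, I pressed key 1 past its click, down to its stop, and let it go. Then I moved the arm clear.

**Last checks:**
- **Keys:** The before and after pictures show key 1 raised to match the others, and keys 2–4 unchanged.
- **Objects:** The cup, jar, brush and phone show no change in either view.
- **Tool force:** It was near zero, apart from noise of about 1 N.

**What went less well:**
- **Hard last push:** The last push on key 1 reached about 41 N against its stop, more than needed. It went through the fingertips, and the wrist force stayed well under 120 N. The 40 N limit is stated for the arm and the gripper's body.
- **Off-centre press:** I pressed key 1 about 3 mm off its centre along the row. That was still on the cap.

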